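# Post the used-bur case through the return flap

## Robot

A 6-joint arm with a two-finger parallel gripper is mounted at the origin on the work surface. World frame = base frame: x ahead of the robot, y to its left, z up, the work surface at z = 0. Lengths are in m, angles in rad, forces in N, time in s.
With the tool pointing down it reaches from about 0.25 to 0.775 m from the base axis. Payload 4 kg.
Tool frame: the origin (TCP) lies at the very end of the fingers, on their centre line; the grasp point (between the pads) lies 19 mm behind it; z points along the fingers, y is the line along which they close (so a half turn about z gives the same grasp; the last joint's range is limited). The gripper opens to 94 mm and grips with 3 to 60 N. Pads are 16 mm wide; open, the fingers measure 119 mm over their backs; the gripper's body (75 mm by 177 mm) begins 78 mm behind the grasp point.
Start: joints at [1.177, 0.087, 1.371, -0, 1.684, -0.103], TCP at [0.158, 0.527, 0.206] pointing down, gripper open.
Joint ranges: [-3.1, 3.1], [-0.76, 2.03], [0.27, 2.55], [-1.08, 4.22], [0.17, 2.65], [-2.57, 2.57]. Speed limits (rad/s): [2.79, 2.79, 3.14, 3.14, 3.14, 3.14].

## Interface

Orientations are given as [roll, pitch, yaw] about the fixed x, y, z axes, in that order (R = Rz(yaw) Ry(pitch) Rx(roll)).
In Python, from bench import robot, vision gives the robot as it stands.
- The arm moves only by the shell command python3 -m crank 'ROWS'. ROWS is JSON, a list of rows, each a list of 3 entries, a list of its own where there are three numbers: the closure, from 0 (fully open) to 1 (shut), then the shift along the tool's x, y, z in m, then the turn, a rotation vector about the tool's x, y, z in degrees. A call has 1 to 8 rows; each row shifts and turns the commanded pose from where the row before left it, along the tool's axes as they then stand; what a row does not reach is not made up. A row lasts 1/10 s, in which the tool goes at most 50 mm and 8.59 degrees, less where a joint would pass 70% of its speed; a pose out of reach is approached as far as the arm can. A call with a gripper value outside its range is refused whole. The fingers move at their own pace and stop on an object; the grip force is fixed at half the most. Time passes only in rows, so rows that do not move let the fingers close. It gives the time, the measured TCP pose, the force, the opening and the grip force at its end, in the units of the state.
- robot.get_obs(): the state, without advancing time (a new reading comes with each control period).
- vision.snapshot(name): name is "scene" or "side" or "wrist"; returns a dict with "color" (400x640x3 uint8, red, green, blue), "z_map" (400x640 float32, m along the optical axis (not along the pixel's ray), 0 where there is no reading), "fx", "fy", "cx", "cy" (pixels), "R" (3x3) and "t" (3): a world point X has camera coordinates R X + t. Camera axes: x right, y down, z forward; pixel columns grow to the right and rows downward; lengths in m; the calibration is good to about 2 mm. A picture is of the moment at which its call begins.
- robot.close_job(): hands the job in; it is judged then, once.
The state is a dict: "time": time; "joint_positions": joint angles; "qvel": joint speeds; "joint_torque": joint torques, N m; "tool_pos": TCP position; "ee_rot": TCP orientation; "wrist_force": force on the tool from outside, world axes, zero at the start; "wrist_torque": the same for the moment, N m; "width": finger opening in m; "finger_force": force on a finger pad.
Only numpy, scipy, OpenCV 4.12 (cv2) and the standard library are available. Lean on these libraries where they do the work, as an engineer would, in place of code of your own. Each camera call takes 0.05 s, during which the arm holds its last target. There are 200 camera calls.

## Task

Push the blue self-closing flap of the return box open with one fingertip and, while that finger keeps it open, push the green-and-white bur case along the shelf with the other finger, through the opening, until it drops into the box. Then draw back and let the flap swing fully shut. Do not pick the case up or shove the flap open with it, and leave all the other things as they stand.

Things in the scene. Friction and masses are not known exactly. Their poses are not given: they have to be found in the camera images.
- return_box: Return box for used drill burs, fixed, 310 deep, 280 wide. Origin: on the table under the middle of the sill (where the shelf ends and the flap stands); x points inward, away from the robot at yaw 0, y left, z up. x -140 to 0: flat aluminium shelf, 70 high, no rims. x 0 to 170: white box 115 high, solid blocks beyond y +-80, between them the well.
- sill (a point): Middle of the shelf's inner edge, 70 above the table, at the middle of the opening; axes as those of the return box.
- well (a point): Middle of the well's floor, which is 6 above the table (64 below the shelf). The well spans y -80 to +80 and x 0 to 162 of the return box; it is open at the top from x 0 to 115, with a strip of clear roof (115 to 119 high) beyond. Fingers pointing down can pass from shelf to well with the flap: nothing is above it.
- flap (a joint): Self-closing blue flap: upright plate 146 long, 38 high (74 to 112 above the table), 5 thick, across the opening at the sill. Its upright hinge is at the left end (return box x +3, y +75); it opens inward only, away from the shelf. Value in rad: 0 shut, 1.45 fully open. A spring shuts it: about 0.036 N m when shut plus 0.06 N m per rad.
- flap_edge (a point): Middle of the flap's free (right-hand) edge, marked by a white stripe, 147 from the hinge, 93 above the table.
- bur_case: Small closed case, green with a white lid, 34 (its x) x 46 (its y) x 24 high, 55 to 110 g, loose on the shelf in front of the right-hand half of the flap, its long side roughly parallel to the flap. Origin: centre of its underside; z up. It slides (does not roll).
- dropper: Bystander: amber dropper bottle, 26 diameter, 55 high, standing on the left end of the shelf. Origin: centre of its underside.
- clear_cube: Bystander: clear cube box, 30 x 30 x 32 high, on the right end of the shelf. Origin: centre of its underside.
- blue_cap_bottle: Bystander: white bottle with a blue cap, 44 diameter, 100 high, on the table to the left. Origin: centre of its underside.
- spray_bottle: Bystander: clear bottle with a white cap, 40 diameter, 130 high, on the table to the left. Origin: centre of its underside.
- pot: Bystander: open steel pot, 70 diameter, 70 high, on the table to the left. Origin: centre of its underside.
- foot_file: Bystander: wooden foot file, 205 long, 36 wide, lying on the steel tray on the right. Origin: underside, near the middle.
- nippers: Bystander: steel nail nippers, 108 long, lying on the steel tray on the right. Origin: underside, near the middle.

How it is judged:
By the outcome, as a careful person would: the job done as asked, in the order asked, and still so for the second after the job is handed in, with the robot touching nothing.
It also fails if it takes over 38 s, if anything falls off the work surface, if the arm or the gripper's body presses on something with over 40 N, if the wrist force passes 120 N, or if a joint passes its speed limit or range.

## Working session

There is one attempt and no reset: what is moved stays moved. The work goes in short steps, Python scripts to look and compute and a shell command to move; the robot and the scene stay as the last step left them, time stands still between calls to the robot, and variables do not carry over. Pictures are saved under pics/ and viewed, at most 10 in all, crops included, and the job is handed in when it is done.

```bash
mkdir -p pics; ls
python3 - <<'E'
from bench import robot, vision
import cv2,numpy as np,pickle
o=robot.get_obs();print({k:np.round(v,3) for k,v in o.items()})
for n in ["scene","side"]:
    s=vision.snapshot(n);pickle.dump(s,open(f'{n}.pkl','wb'));cv2.imwrite(f'pics/{n}0.png',s['color'][:,:,::-1]);print(n,s['fx'],s['cx'],s['cy'],np.round(-s['R'].T@s['t'],3))
E
```

```text
pics
{'time': np.float64(0.0), 'joint_positions': array([ 1.177,  0.088,  1.372, -0.   ,  1.684, -0.103]), 'qvel': array([-0.   ,  0.001, -0.003, -0.   ,  0.   , -0.001]), 'joint_torque': array([-1.0000e-03, -3.4019e+01, -3.0243e+01,  7.2000e-02,  3.3000e-02,
       -0.0000e+00]), 'tool_pos': array([0.157, 0.526, 0.204]), 'ee_rot': array([-3.139, -0.   ,  2.851]), 'wrist_force': array([-0.38 , -0.071, -0.769]), 'wrist_torque': array([-0.034, -0.036, -0.027]), 'finger_force': np.float64(0.0), 'width': np.float64(0.094)}
scene 378.6903520265776 314.9273678044759 204.06734507037476 [1.228 0.345 0.762]
side 367.2588934707935 322.74995856341053 194.22914877038843 [ 0.544 -0.712  0.704]
```

View pics/scene0.png

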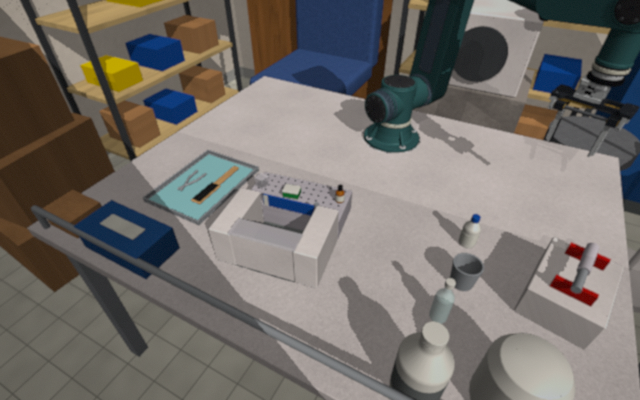

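View pics/side0.png

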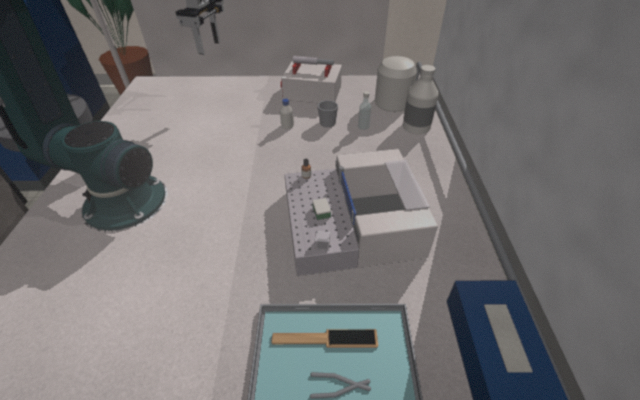

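Scene: box at about (280,225), case (291,190), dropper (340,194). Side: shelf (290-355,170-270), case (321,208), dropper (306,168), cube (322,240). I'll enlarge both.

Run:
```python
import cv2,numpy as np,pickle
a=pickle.load(open('side.pkl','rb'))['color'][140:280,275:450,::-1]
b=pickle.load(open('scene.pkl','rb'))['color'][160:290,200:365,::-1]
a=cv2.resize(a,None,fx=4,fy=4,interpolation=cv2.INTER_CUBIC);cv2.imwrite('pics/a.png',a)
b=cv2.resize(b,None,fx=4,fy=4,interpolation=cv2.INTER_CUBIC);cv2.imwrite('pics/b.png',b)
```

```text
(no output)
```

View pics/a.png

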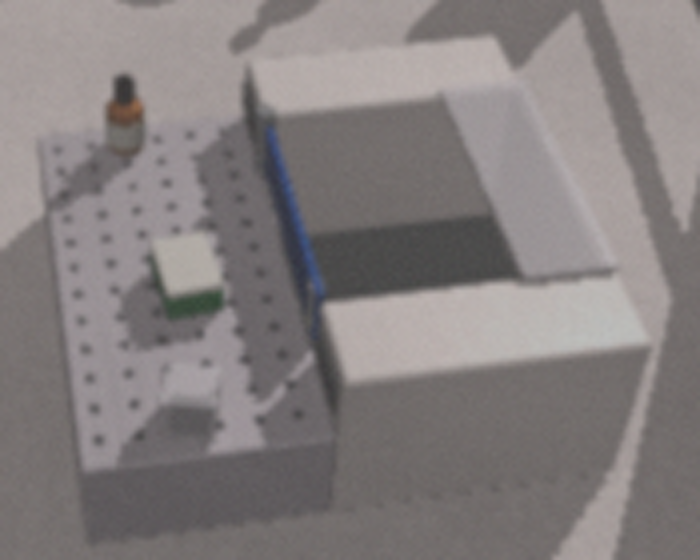

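View pics/b.png

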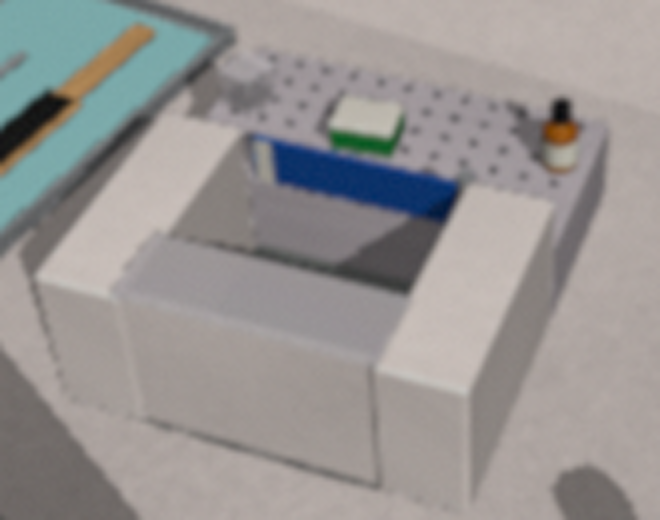

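Side crop: block top corners (247,62),(345,383),(650,345),(495,38), case lid corners (150,238),(212,235),(222,290),(163,298), dropper (124,150), cube (190,390). Scene crop: case lid (345,97)-(400,130), block corners (553,203),(165,118),(38,275),(470,390).

```bash
cat > h.py <<'E'
import numpy as np,pickle
def ray(s,u,v,z):
    d=s['R'].T@np.array([(u-s['cx'])/s['fx'],(v-s['cy'])/s['fy'],1]); c=-s['R'].T@s['t']
    return c+d*(z-c[2])/d[2]
E
python3 - <<'E'
from h import *
S=pickle.load(open('side.pkl','rb'));C=pickle.load(open('scene.pkl','rb'))
f=lambda s,o,p,z:np.array([ray(s,o[0]+(x+.5)/4-.5,o[1]+(y+.5)/4-.5,z)[:2] for x,y in p])
so=(275,140);co=(200,160)
# FL FR BR BL outer block corners, local x,y
L=np.array([[0,.14],[0,-.14],[.17,-.14],[.17,.14]])
def fit(W,L):
    a=L-L.mean(0);b=W-W.mean(0)
    th=np.arctan2((a[:,0]*b[:,1]-a[:,1]*b[:,0]).sum(),(a*b).sum());R=np.array([[np.cos(th),-np.sin(th)],[np.sin(th),np.cos(th)]])
    t=W.mean(0)-R@L.mean(0);return th,t,R,(W-(L@R.T+t))
r1=f(S,so,[(247,62),(345,383),(650,345),(495,38)],.115)
r2=f(C,co,[(553,203),(165,118),(38,275),(470,390)],.115)
sh=f(S,so,[(42,135),(85,470),(332,442)],.07);Ls=np.array([[-.14,.14],[-.14,-.14],[0,-.14]])
for W,l in[(r1,L),(r2,L),(np.vstack([r1,sh]),np.vstack([L,Ls])),(np.vstack([r1,sh,r2]),np.vstack([L,Ls,L]))]:
    th,t,R,e=fit(W,l);print(np.degrees(th).round(2),t.round(4),(e*1000).round().tolist())
loc=lambda P:((P-t)@R).round(4).tolist()
c1=f(S,so,[(150,238),(212,235),(222,290),(163,298)],.094);print('case side',loc(c1),loc(c1.mean(0)))
c2=f(C,co,[(345,97),(403,100),(402,130),(330,125)],.094);print('case scene',loc(c2),loc(c2.mean(0)))
print('dropper',loc(f(S,so,[(124,150)],.072)),'cube top',loc(f(S,so,[(190,385)],.102)),loc(f(C,co,[(245,70)],.1)))
E
```

```text
8.84 [ 0.5964 -0.0823] [[1.0, -1.0], [2.0, 2.0], [-2.0, 2.0], [-1.0, -3.0]]
9.37 [ 0.6008 -0.079 ] [[4.0, -3.0], [5.0, 6.0], [-6.0, 1.0], [-4.0, -4.0]]
8.67 [ 0.5971 -0.0821] [[0.0, -2.0], [1.0, 2.0], [-2.0, 2.0], [-2.0, -3.0], [2.0, -0.0], [3.0, 2.0], [-3.0, -1.0]]
8.96 [ 0.5983 -0.0808] [[-0.0, -3.0], [-0.0, 1.0], [-4.0, -0.0], [-2.0, -5.0], [2.0, -1.0], [1.0, 1.0], [-5.0, -3.0], [5.0, -1.0], [9.0, 8.0], [-2.0, 4.0], [-2.0, -1.0]]
case side [[-0.0834, 0.0055], [-0.0467, 0.002], [-0.0485, -0.0434], [-0.0827, -0.0442]] [-0.0653, -0.02]
case scene [[-0.075, -0.0393], [-0.0853, 0.0008], [-0.0542, 0.0121], [-0.0428, -0.037]] [-0.0643, -0.0159]
dropper [[-0.0866, 0.1125]] cube top [[-0.0785, -0.1167]] [[-0.0733, -0.1159]]
```

```bash
python3 -m crank '[[0,[0,0,0],[0,0,8.1]],[0,[0,0,0],[0,0,8.1]],[0,[0,0,0],[0,0,8.1]],[0,[0,0,0],[0,0,8.1]],[0,[-0.044,-0.007,0],[0,0,0]],[0,[-0.044,-0.007,0],[0,0,0]],[0,[-0.044,-0.007,0],[0,0,0]],[0,[-0.044,-0.007,0],[0,0,0]]]'
python3 -m crank '[[0,[-0.044,-0.007,0],[0,0,0]],[0,[-0.044,-0.007,0],[0,0,0]],[0,[-0.044,-0.007,0],[0,0,0]],[0,[-0.044,-0.007,0],[0,0,0]],[0,[-0.044,-0.007,0],[0,0,0]],[0,[-0.044,-0.007,0],[0,0,0]],[0,[-0.044,-0.007,0],[0,0,0]],[0,[0,0,0],[0,0,0]]]'
python3 - <<'E'
from bench import robot
o=robot.get_obs();print(o['tool_pos'],o['ee_rot'],o['joint_positions'])
E
```

```text
time: 0.9
tool_pos: [0.2522, 0.374, 0.2049]
ee_rot: [-3.141, 0.0, 2.286]
wrist_force: [-0.0, 0.6, 0.7]
width: 0.0939
finger_force: 0.0
time: 1.7
tool_pos: [0.4183, 0.1066, 0.2046]
ee_rot: [-3.14, 0.001, 2.278]
wrist_force: [0.3, -0.0, 0.3]
width: 0.0937
finger_force: 0.0
[0.41830565 0.10664355 0.20462754] [-3.13967213e+00  1.00411146e-03  2.27750895e+00] [ 0.11968805 -0.17895974  1.62783557 -0.00191422  1.69375945 -0.58725741]
```

```bash
python3 -m crank '[[0,[-0.043,-0.007,0],[0,0,0]],[0,[-0.043,-0.007,0],[0,0,0]],[0,[-0.043,-0.007,0],[0,0,0]],[0,[-0.043,-0.007,0],[0,0,0]],[0,[-0.043,-0.007,0],[0,0,0]],[0,[0,0,0],[0,0,0]],[0,[0,0,0],[0,0,0]]]'
python3 - <<'E'
from bench import robot,vision
import cv2,pickle
o=robot.get_obs();print(o['tool_pos'],o['ee_rot'])
s=vision.snapshot('wrist');pickle.dump(s,open('wrist.pkl','wb'));cv2.imwrite('pics/w1.png',s['color'][:,:,::-1])
E
```

```text
time: 2.4
tool_pos: [0.5308, -0.074, 0.2045]
ee_rot: [-3.141, -0.003, 2.285]
wrist_force: [-0.2, 1.0, 0.5]
width: 0.0938
finger_force: 0.0
[ 0.5308147  -0.07399958  0.20449073] [-3.14088908e+00 -2.62234011e-03  2.28461294e+00]
```

View pics/w1.png

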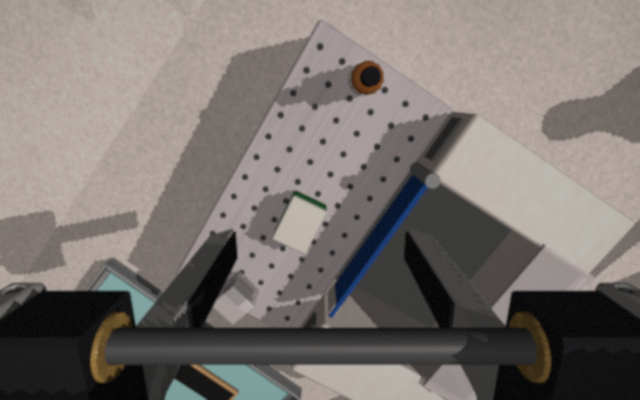

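The wrist view shows the lid at about (300,225), the flap top from (425,180) to (333,315), the shelf's left near corner at (320,20), the dropper (368,77), and the cube (238,298).

Run:
```python
from h import *
import cv2
s=pickle.load(open('wrist.pkl','rb'));g=cv2.cvtColor(s['color'],cv2.COLOR_RGB2HSV).astype(int)
H,Sa,V=g[...,0],g[...,1],g[...,2]
lid=((Sa<60)&(V>150)).astype(np.uint8);m=np.zeros_like(lid);m[180:265,262:335]=1
green=((H>40)&(H<85)&(Sa>90)).astype(np.uint8)
r=cv2.minAreaRect(np.argwhere(lid*m)[:,::-1].astype(np.float32));b=cv2.boxPoints(r);print('lid px',b.round(0).tolist(),(lid*m).sum())
blue=((H>100)&(H<130)&(Sa>130)).astype(np.uint8);rb=cv2.minAreaRect(np.argwhere(blue)[:,::-1].astype(np.float32));bb=cv2.boxPoints(rb);print('blue',bb.round().tolist())
W=lambda p,z:np.array([ray(s,u,v,z)[:2] for u,v in p])
th=np.radians(8.8);t=np.array([.597,-.082]);R=np.array([[np.cos(th),-np.sin(th)],[np.sin(th),np.cos(th)]])
loc=lambda P:((P-t)@R*1000).round(1).tolist()
print('lid',loc(W(b,.094)),loc(W(b,.094).mean(0)))
print('flap top',loc(W(bb,.112)))
print('shelf corner',loc(W([(320,20)],.07)),'block',loc(W([(477,113)],.115)),'dropper',loc(W([(370,76)],.125)),'cube',loc(W([(240,290)],.102)))
print('flap pts',loc(W([(425,178),(333,316)],.112)))
```

```text
lid px [[262.0, 180.0], [334.0, 180.0], [334.0, 264.0], [262.0, 264.0]] 3469
blue [[33.0, 395.0], [35.0, 173.0], [622.0, 177.0], [620.0, 400.0]]
lid [[-112.3, 2.5], [-59.8, 35.4], [-16.8, -31.5], [-73.0, -66.8]] [-65.5, -15.1]
flap top [[-194.2, -299.0], [-268.8, -84.3], [132.5, 163.8], [294.6, 2.3]]
shelf corner [[-139.1, 138.9]] block [[0.2, 140.6]] dropper [[-84.2, 118.2]] cube [[-78.0, -96.2]]
flap pts [[-1.6, 79.1], [5.0, -68.2]]
```

Run:
```python
from h import *
import cv2
s=pickle.load(open('wrist.pkl','rb'))
W=lambda p,z:np.array([ray(s,u,v,z)[:2] for u,v in p])
th=np.radians(8.8);t=np.array([.597,-.082]);R=np.array([[np.cos(th),-np.sin(th)],[np.sin(th),np.cos(th)]])
loc=lambda P:((P-t)@R*1000).round(1)
L=loc(W([(293,198),(327,210),(307,254),(273,241)],.094));print(L.tolist(),L.mean(0))
# tool now, local
c=loc(np.array([.5308,-.0740]));f=np.pi/2+0
psi=2.2846;ph=psi-np.pi/2-th;u=np.array([np.cos(ph),np.sin(ph)]);n=np.array([-u[1],u[0]])
print('c',c,'phi',np.degrees(ph),'Bc',c-47*u-8*n,'A corners',c+59.5*u-8*n,c+59.5*u+8*n)
print('local x in tool x,y:', [float(np.round(v,3)) for v in (np.cos(psi-th),np.sin(psi-th))], 'local y:',[float(np.round(v,3)) for v in (np.sin(psi-th),-np.cos(psi-th))])
```

```text
[[-81.4, 2.8], [-50.4, 9.3], [-43.1, -36.1], [-75.9, -41.5]] [-62.7   -16.375]
c [-64.2  18. ] phi 32.09793787558789 Bc [-99.76468445 -13.75142863] A corners [-9.54416302 42.83927302] [-18.04605247  56.39352976]
local x in tool x,y: [-0.531, 0.847] local y: [0.847, 0.531]
```

```bash
python3 -m crank '[[0,[-0.0025,-0.0016,0.02],[0,0,0]],[0,[0,0,0.03],[0,0,0]],[0,[0,0,0.03],[0,0,0]],[0,[0,0,0.026],[0,0,0]],[0,[0,0,0.02],[0,0,0]],[0,[0,0,0],[0,0,0]],[0,[0,0,0],[0,0,0]]]'
python3 - <<'E'
from bench import robot,vision
import cv2,numpy as np
s=vision.snapshot('side');a=vision.snapshot('wrist')
i=np.hstack([cv2.resize(s['color'][140:280,265:390],None,fx=3,fy=3),cv2.resize(a['color'],(420,420*400//640))[:] if 0 else cv2.resize(a['color'][:,100:540],(420,420))])
cv2.imwrite('pics/d.png',i[:,:,::-1])
E
```

```text
time: 3.15
tool_pos: [0.5313, -0.076, 0.0801]
ee_rot: [3.141, -0.0, 2.287]
wrist_force: [0.2, 0.4, 0.7]
width: 0.0937
finger_force: 0.0
```

View pics/d.png

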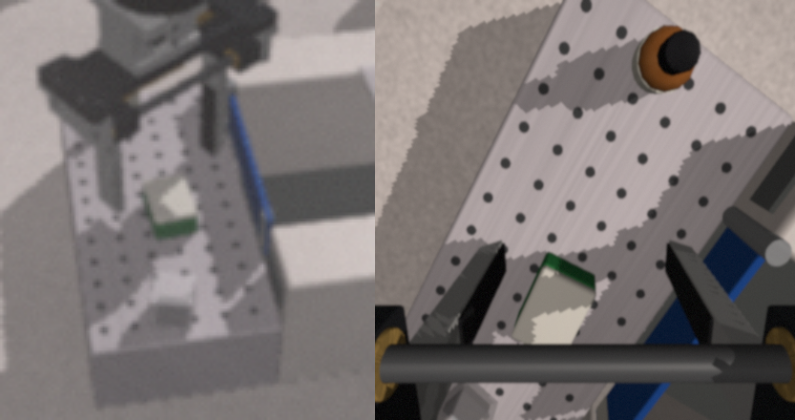

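```bash
python3 -m crank '[[0,[-0.0032,0.0051,0.002],[0,0,0]],[0,[-0.0032,0.0051,0],[0,0,0]],[0,[-0.0032,0.0051,0],[0,0,0]],[0,[-0.0032,0.0051,0],[0,0,0]],[0,[-0.0032,0.0051,0],[0,0,0]],[0,[-0.0032,0.0051,0],[0,0,0]],[0,[-0.0032,0.0051,0],[0,0,0]],[0,[-0.0032,0.0051,0],[0,0,0]]]'
python3 - <<'E'
from bench import robot,vision
import cv2,numpy as np
s=vision.snapshot('side');a=vision.snapshot('wrist')
i=np.hstack([cv2.resize(s['color'][140:280,265:390],None,fx=3,fy=3),cv2.resize(a['color'][:,100:540],(420,420))])
cv2.imwrite('pics/e.png',i[:,:,::-1])
E
```

```text
time: 4.05
tool_pos: [0.5783, -0.0707, 0.0766]
ee_rot: [-3.138, -0.001, 2.285]
wrist_force: [-3.9, -2.0, 0.0]
width: 0.0943
finger_force: 2.1
```

View pics/e.png

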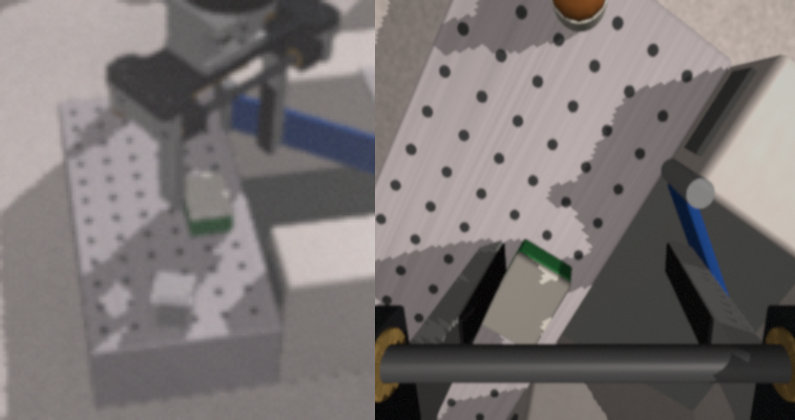

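```bash
python3 -m crank '[[0,[-0.0032,0.0051,0],[0,0,0]],[0,[-0.0032,0.0051,0],[0,0,0]],[0,[-0.0032,0.0051,0],[0,0,0]],[0,[-0.0032,0.0051,0],[0,0,0]],[0,[-0.0032,0.0051,0],[0,0,0]],[0,[-0.0032,0.0051,0],[0,0,0]],[0,[-0.0032,0.0051,0],[0,0,0]],[0,[-0.0032,0.0051,0],[0,0,0]]]'
python3 - <<'E'
from bench import robot,vision
import cv2,numpy as np
s=vision.snapshot('scene');a=vision.snapshot('wrist')
i=np.hstack([cv2.resize(s['color'][160:290,220:345],(380,395)),cv2.resize(a['color'][:,100:540],(395,395))])
cv2.imwrite('pics/f.png',i[:,:,::-1])
E
```

```text
time: 4.95
tool_pos: [0.6278, -0.0624, 0.0777]
ee_rot: [3.14, 0.001, 2.285]
wrist_force: [-1.0, -1.9, 0.5]
width: 0.0943
finger_force: 0.8
```

View pics/f.png

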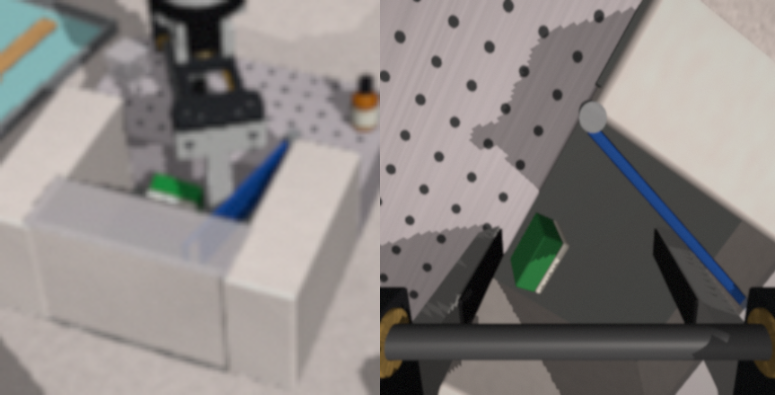

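The case has tipped over the sill and is in the well, at (540,255) in the right half; the flap is held open by the left finger. I'll pause and check its height.

```bash
python3 -m crank '[[0,[0,0,0],[0,0,0]],[0,[0,0,0],[0,0,0]],[0,[0,0,0],[0,0,0]]]'
cat > hg.py <<'E'
from bench import vision
import cv2,numpy as np
th=np.radians(8.8);Rz=np.array([[np.cos(th),-np.sin(th),0],[np.sin(th),np.cos(th),0],[0,0,1]])
for n in ['wrist','scene']:
    s=vision.snapshot(n);g=cv2.cvtColor(s['color'],cv2.COLOR_RGB2HSV).astype(int)
    v,u=np.nonzero((g[...,0]>45)&(g[...,0]<80)&(g[...,1]>120)&(s['z_map']>0));z=s['z_map'][v,u]
    P=(np.c_[(u-s['cx'])/s['fx']*z,(v-s['cy'])/s['fy']*z,z]-s['t'])@s['R'];q=(P-[.597,-.082,0])@Rz*1000
    k=(abs(q[:,0])<170)&(abs(q[:,1])<100);q=q[k]
    print(n,k.sum(),np.percentile(q,[3,50,97],axis=0).round().tolist() if k.sum() else '')
E
python3 hg.py
```

```text
time: 5.35
tool_pos: [0.6271, -0.0627, 0.0778]
ee_rot: [3.141, 0.001, 2.285]
wrist_force: [0.4, -1.9, -0.3]
width: 0.0939
finger_force: 0.7
wrist 1874 [[5.0, -47.0, 18.0], [13.0, -21.0, 40.0], [21.0, -4.0, 41.0]]
scene 50 [[9.0, -48.0, 31.0], [15.0, -27.0, 38.0], [22.0, -6.0, 41.0]]
```

The case is lying in the well, its top at 41 mm, well below the flap. Now I'll draw back along the same path and lift.

```bash
python3 -m crank '[[0,[0.0064,-0.0102,0],[0,0,0]],[0,[0.0064,-0.0102,0],[0,0,0]],[0,[0.0064,-0.0102,0],[0,0,0]],[0,[0.0064,-0.0102,0],[0,0,0]],[0,[0.0050,-0.0080,0],[0,0,0]],[0,[0.0050,-0.0080,0],[0,0,0]],[0,[0.0050,-0.0080,0],[0,0,0]],[0,[0.0050,-0.0080,0],[0,0,0]]]'
python3 -m crank '[[0,[0.0050,-0.0080,0],[0,0,0]],[0,[0.0050,-0.0080,0],[0,0,0]],[0,[0,0,0],[0,0,0]],[0,[0,0,-0.03],[0,0,0]],[0,[0,0,-0.04],[0,0,0]],[0,[0,0,-0.04],[0,0,0]],[0,[0,0,-0.04],[0,0,0]],[0,[0,0,0],[0,0,0]]]'
python3 hg.py
python3 - <<'E'
from bench import robot,vision
import cv2,numpy as np
s=vision.snapshot('scene');a=vision.snapshot('wrist');print(robot.get_obs()['tool_pos'])
i=np.hstack([cv2.resize(s['color'][160:290,200:365],(400,315)),cv2.resize(a['color'][:,100:540],(345,315))])
cv2.imwrite('pics/g.png',i[:,:,::-1])
E
```

```text
time: 6.25
tool_pos: [0.541, -0.0755, 0.0773]
ee_rot: [3.141, -0.001, 2.286]
wrist_force: [1.6, 0.2, -0.3]
width: 0.0937
finger_force: 0.0
time: 7.05
tool_pos: [0.5265, -0.0795, 0.2351]
ee_rot: [3.133, 0.011, 2.285]
wrist_force: [0.7, -0.2, 0.2]
width: 0.0943
finger_force: 0.0
wrist 211 [[-141.0, -44.0, 39.0], [-31.0, -3.0, 282.0], [12.0, 70.0, 354.0]]
scene 54 [[9.0, -48.0, 18.0], [14.0, -25.0, 38.0], [20.0, -6.0, 40.0]]
[ 0.52262684 -0.07860759  0.22573211]
```

View pics/g.png

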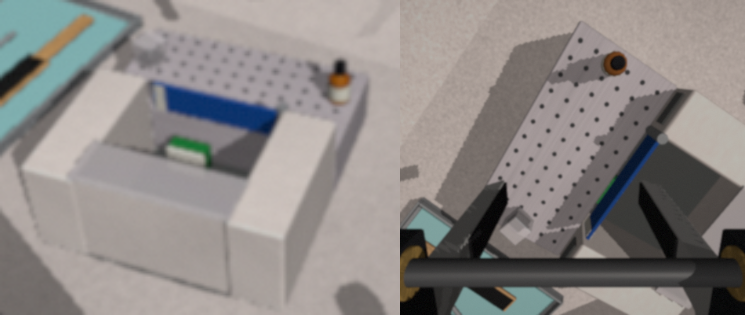

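The flap looks shut and the case is in the well. I'll check numerically that the flap matches its starting position after settling.

```bash
python3 -m crank '[[0,[0,0,0],[0,0,0]],[0,[0,0,0],[0,0,0]],[0,[0,0,0],[0,0,0]],[0,[0,0,0],[0,0,0]]]'
python3 - <<'E'
from bench import vision
import cv2,numpy as np,pickle
old=pickle.load(open('scene.pkl','rb'));new=vision.snapshot('scene')
for s in (old,new):
    g=cv2.cvtColor(s['color'],cv2.COLOR_RGB2HSV).astype(int);m=((g[...,0]>105)&(g[...,0]<130)&(g[...,1]>150)).astype(np.uint8);w=np.zeros_like(m);w[185:220,255:325]=1
    p=np.argwhere(m*w);print(len(p),p.mean(0).round(2),cv2.fitLine(p[:,::-1].astype(np.float32),2,0,.01,.01).ravel()[:2])
d=np.abs(old['color'].astype(int)-new['color']).sum(2)
ys,xs=np.nonzero(cv2.morphologyEx((d>90).astype(np.uint8),cv2.MORPH_OPEN,np.ones((3,3)))[150:]);n,l,st,c=cv2.connectedComponentsWithStats(cv2.morphologyEx((d>90).astype(np.uint8),cv2.MORPH_OPEN,np.ones((3,3))))
print(st[1:].tolist())
E
```

```text
time: 7.65
tool_pos: [0.5231, -0.0788, 0.2269]
ee_rot: [-3.141, -0.001, 2.285]
wrist_force: [-0.3, 0.0, 0.7]
width: 0.094
finger_force: 0.0
411 [205.02 290.8 ] [0.9719744  0.23508687]
411 [205.   290.75] [0.97209764 0.23457651]
[[270, 0, 26, 53, 646], [411, 0, 28, 83, 742], [465, 0, 23, 31, 434], [509, 0, 131, 95, 3318], [298, 14, 6, 6, 30], [613, 21, 27, 60, 397], [307, 25, 7, 6, 34], [602, 42, 4, 5, 16], [297, 49, 6, 4, 23], [595, 57, 3, 3, 9], [222, 64, 101, 104, 3559], [622, 64, 6, 4, 20], [595, 66, 3, 3, 9], [586, 72, 5, 7, 27], [448, 74, 19, 16, 190], [369, 77, 11, 12, 91], [338, 85, 7, 7, 44], [550, 85, 39, 26, 516], [598, 86, 6, 4, 23], [381, 90, 8, 17, 73], [590, 91, 11, 12, 81], [334, 94, 19, 16, 120], [400, 96, 60, 42, 1334], [364, 104, 20, 20, 199], [593, 104, 7, 6, 34], [605, 105, 26, 23, 257], [632, 109, 3, 3, 9], [579, 110, 4, 4, 15], [335, 112, 27, 19, 236], [590, 114, 3, 3, 9], [315, 121, 6, 6, 31], [294, 130, 16, 10, 105], [546, 132, 6, 8, 36], [443, 137, 47, 28, 402], [587, 151, 7, 6, 32], [288, 188, 3, 3, 9], [299, 190, 3, 3, 9], [281, 192, 19, 8, 102], [269, 216, 18, 12, 143]]
```

The flap matches its shut position, and the only changes on the box are the case leaving the shelf and appearing in the well.

```bash
python3 -c "
from bench import robot
print(robot.close_job())"
```

```text
the job is handed in; nothing more can be done
None
```

The bur case is in the well of the return box, the flap has swung back to its shut position, nothing else on the box shelf appears to have moved, and the job was handed in at about 7.7 s.

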